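# Show where the clock wheel belongs

### The arm

A 7-joint arm with a two-finger parallel gripper is mounted at the origin on the work surface. World frame = base frame: x ahead of the robot, y to its left, z up, the work surface at z = 0. Lengths are in m, angles in rad, forces in N, time in s.
With the tool pointing down it reaches from about 0.425 to 0.925 m from the base axis. Payload 6.8 kg.
Tool frame: the origin (TCP) lies on the front face of the gripper's body, between the roots of the fingers; the fingertips stand 73 mm ahead of it and the grasp point (between the pads) lies 54 mm ahead of it (tcp_to_tips is the distance from the TCP to the fingertips, in m); z points along the fingers, x is the direction in which the jaws open and shut, and the axes are right-handed (so a half turn about z gives the same grasp; the last joint's range is limited). The gripper opens to 85 mm and grips with 20 to 120 N. Pads are 22 mm wide; open, the fingers measure 114 mm over their backs; the gripper's body (76 mm by 85 mm) begins 54 mm behind the grasp point. The pads swing forward as they close: fully open they stand 13 mm farther back than shut.
Start: joints at [1.126, 0.477, 0.022, 1.555, -0.011, 1.109, -0.083], TCP at [0.223, -0.637, 0.304] pointing down, gripper open.
Joint ranges: [-2.96, 2.96], [-0.34, 2.1], [-1.41, 1.46], [0.24, 2.44], [-1.37, 4.51], [0.17, 1.92], [-2.96, 2.96]. Speed limits (rad/s): [2.39, 2.39, 3.14, 3.14, 3.14, 3.14, 3.14].

### API

Orientations are given as a unit quaternion [w, x, y, z].
In Python, from station import get_obs, read_camera, hand_in, look_for, silhouettes, tcp_to_tips gives the robot as it stands. The module is installed in compiled form; this text tells all that it offers.
- The arm moves only by the tool apply_moves, never from a script. Its argument "moves" is a list of rows, each a list of 3 entries, a list of its own where there are three numbers: the shift along the tool's x, y, z in units of 25 mm (1.0 is 25 mm), then the turn, a rotation vector about the tool's x, y, z in units of 10 degrees (1.0 is 10 degrees), then the gripper's target within -1 to 1 (fully open at 1, half-way at 0, shut at -1). In form: [[[dx, dy, dz], [rx, ry, rz], jaw], ...]. A call has 1 to 20 rows; each row is the pose to reach, as a shift and turn from the pose commanded when the call began, along the tool's axes at that moment; what a row does not reach only later rows make up. A row lasts 1/8 s, in which the tool goes at most 62.5 mm and 10.7 degrees, less where a joint would pass 70% of its speed; a pose out of reach is approached as far as the arm can. A call with a gripper value outside its range is refused whole. The fingers move at their own pace and stop on an object; "force" is the grip in N (left out, the last holds). Time passes only in rows, so rows that repeat a pose let the fingers close. It gives the time, the measured TCP pose, the force and the opening at its end, in the units of the state.
- get_obs(): the state, without advancing time (a new reading comes with each control period).
- read_camera(name): name is "scene" or "top" or "wrist"; returns a dict with "color" (400x640x3 uint8, red, green, blue), "mtx" (3x3 intrinsics, pixels), "eye" and "rotation" of the camera in the world; the wrist camera has in their place "hand_eye" (4x4, takes a point from camera to tool coordinates, whose origin is the TCP and whose axes are the tool frame's). Camera axes: x right, y up, looking along -z (the intrinsics and any distortion apply to the point x, -y, -z); pixel columns grow to the right and rows downward; lengths in m; the calibration is good to about 2 mm. A picture is of the moment at which its call begins: read the wrist's pose just before it. There is no depth.
- hand_in(): hands the job in, once; it reports no verdict.
Trained networks look in the newest picture that a camera, given by its name, has taken for a name from the list of things; names that differ only in an ending like _2 or _b are one class to them, and where a whole thing is asked for, a point or a joint stands for the part that bears it (a point fixed in the world has none). Each returns a list of dicts, best first, with "conf" (0 to 1); they miss things now and then, are a little off and sometimes report something else, mostly with a low value. They report only what shows in the picture. A call takes as long as a camera call.
- look_for(camera, query): "pixel" ([row, column] in pixels, amid what is visible of it).
- silhouettes(camera, query): "mask" (400x640 bool, what is visible of it) and "pixel" ([row, column] in pixels, amid what is visible of it).
The state is a dict: "t": time; "q": joint angles; "joint_vel": joint speeds; "joint_torque": joint torques, N m; "eef_pos": TCP position; "tool_rot": TCP orientation; "contact_force": force on the tool from outside, world axes, zero at the start; "torque": the same for the moment, N m; "gripper_width": opening from 0.0 (shut) to 1.0 (fully open).
Only numpy, scipy, OpenCV 4.12 (cv2) and the standard library are available. Lean on these libraries where they do the work, as an engineer would, in place of code of your own. Each camera call takes 0.05 s, during which the arm holds its last target.

### The job

You are recording a short repair clip at the clock bench: first point at the larger of the two loose spoked wheels, then at the bare post of the clock movement where it belongs, each time with the fingertips straight above, about 2 cm clear and touching nothing, and dwell there for a good two seconds. Then save the clip by gently pressing the round push button on the remote box all the way down with the fingertips and let it come back up. Between these, travel well above everything so that nothing else seems to be pointed at, and do not lift, move or touch anything but the remote box.

Things in the scene. Friction and masses are not known exactly. Their poses are not given: they have to be found in the camera images.
- wheel_hub (a point): the larger loose spoked wheel: plain steel, 84 mm across, round rim 6 mm thick, six thin spokes, solid hub 16 mm across and 10 mm high; lies flat on the 8 mm plywood board among the other parts. This point is the centre of the hub's top, z up
- bare_post (a point): the clock movement is two round brass plates 144 mm across, one above the other, upper face 32 mm above the table; fixed to the bench. Two small four-spoked brass wheels are fitted on it; a third post, 8 mm thick steel with a collar at its foot, stands bare, 23 mm above the upper plate. This point is the centre of the bare post's top, 55 mm above the table, z up
- fitted_a (a point): top of the short post of one of the two fitted brass wheels (46 mm across), 44 mm above the table, 74 mm from the bare post; not to be pointed at
- fitted_b (a point): the same for the other fitted brass wheel; not to be pointed at
- save_top (a point): centre of the top of the round push button, 28 mm across, in a black housing on the grey remote box (90 x 130 x 40 mm, fixed to the bench). The other control, a fixed selector with a narrow upright bar grip (36 x 9 mm, top 61 mm above the table), stands 65 mm from the button; leave it. The button moves straight down
- save (a joint): travel of the push button in m: 0 up, 0.006 fully down; a spring brings it back, 5 N holds it fully down
- small_wheel_hub (a point): the smaller loose spoked wheel, steel, 48 mm across, five spokes, 9 mm high; centre of its hub's top, z up; leave alone
- bearing_top (a point): loose steel ball bearing, 52 mm across, 14 mm high; centre, at the height of its top, z up; leave alone
- gear_top (a point): loose solid toothed steel gear, 62 mm across, 8 mm high; centre of its top, z up; leave alone
- tweezers: steel tweezers about 120 mm long, 6 mm high, lying on the board; origin at their middle, x along them; leave alone
- screwdriver: screwdriver 170 mm long with a wooden handle, lying on the table on the robot's side of the board; leave alone
- pliers: small pliers 165 mm long, black grips, lying on the table; origin near the pivot, x towards the jaws; leave alone
- cup: white mug, 72 mm across, 62 mm high, origin at its foot; leave alone
- jar: small amber glass jar, 52 mm across, 60 mm high, origin at its foot; leave alone

How it is judged:
On the way, in this order (a step that is already met when the one before it is completed fails the run):
1. dwell with the fingertips just above the hub of the larger spoked wheel (horizontal distance between the grasp point and wheel_hub below 0.02 m and z of the grasp point in the frame of wheel_hub between 0.018 and 0.07 m), for 1.5 s.
2. dwell with the fingertips just above the bare post (horizontal distance between the grasp point and bare_post below 0.02 m and z of the grasp point in the frame of bare_post between 0.018 and 0.07 m), for 1.5 s.
3. press the push button down with the fingertips (value of joint save above 0.0045 m and contact force between the fingers and save above 0.5 N), for 0.05 s.
At the end, for the whole second after the job is handed in: Both pointing dwells (1.5 s each, fingertips within 20 mm sideways of the point and at most about 50 mm above it) and then the press have been done in this order; the button is up again (within 1.5 mm) and every loose thing is at rest within 8 mm of where it started (value of joint save below 0.0015 m and distance of each of wheel_hub, small_wheel_hub, bearing_top, gear_top, tweezers, screwdriver, pliers, cup, jar from where it was at the start of the episode below 0.008 m and linear speed of each of wheel, small_wheel, bearing, gear, tweezers, screwdriver, pliers, cup, jar below 0.01 m/s); the robot touches nothing.
It fails at once if the robot touches a loose thing or the clock movement (contact force between any of the fingers, the arm and wheel above 0.3 N or contact force between any of the fingers, the arm and small_wheel above 0.3 N or contact force between any of the fingers, the arm and bearing above 0.3 N or contact force between any of the fingers, the arm and gear above 0.3 N or contact force between any of the fingers, the arm and tweezers above 0.3 N or contact force between any of the fingers, the arm and screwdriver above 0.3 N or contact force between any of the fingers, the arm and pliers above 0.3 N or contact force between any of the fingers, the arm and cup above 0.3 N or contact force between any of the fingers, the arm and jar above 0.3 N or contact force between any of the fingers, the arm and movement above 0.3 N).
It fails at once if a loose thing is lifted or pushed away (distance of any of wheel_hub, small_wheel_hub, bearing_top, gear_top, tweezers, screwdriver, pliers, cup, jar from where it was at the start of the episode above 0.012 m).
It fails at once if the remote box or its button is hit harder than 25 N (contact force between any of the fingers, the arm and recorder above 25 N).
It fails at once if the fingertips come just above (within 15 mm sideways and about 40 mm up) another loose part or a fitted wheel ((horizontal distance between the grasp point and small_wheel_hub below 0.015 m and z of the grasp point in the frame of small_wheel_hub between -0.02 and 0.06 m) or (horizontal distance between the grasp point and bearing_top below 0.015 m and z of the grasp point in the frame of bearing_top between -0.02 and 0.06 m) or (horizontal distance between the grasp point and gear_top below 0.015 m and z of the grasp point in the frame of gear_top between -0.02 and 0.06 m) or (horizontal distance between the grasp point and fitted_a below 0.015 m and z of the grasp point in the frame of fitted_a between -0.02 and 0.06 m) or (horizontal distance between the grasp point and fitted_b below 0.015 m and z of the grasp point in the frame of fitted_b between -0.02 and 0.06 m)).
It also fails if it takes over 56 s, if anything falls off the work surface, if the arm or the gripper's body presses on something with over 40 N, if the wrist force passes 120 N, or if a joint passes its speed limit or range.

## Working session

There is one attempt and no reset: what is moved stays moved. The work goes in short steps, Python scripts to look and compute and a tool call to move; the robot and the scene stay as the last step left them, time stands still between calls to the robot, and variables do not carry over. Pictures are saved under pics/ and viewed, and the job is handed in when it is done.

Besides the shell and the picture viewer there is one more tool, called after "Request:" as name(argument=value, ...), one argument or row to a line, values as JSON. apply_moves: Moves the arm, as the interface text tells. Its arguments: {"type":"object","properties":{"moves":{"type":"array"},"force":{"type":"number"}},"required":["moves"]}

```bash
mkdir -p pics; cat > h.py <<'E'
import numpy as np, cv2
from station import *
def snap(n,f):
    d=read_camera(n); cv2.imwrite(f,d["color"][:,:,::-1]); return d
def ray(d,px):
    r,c=px; K=d["mtx"]; v=np.linalg.solve(K,[c,r,1.]); v=np.array([v[0],-v[1],-v[2]])
    R=np.array(d["rotation"]); return np.array(d["eye"]),R@v
def onz(d,px,z):
    e,v=ray(d,px); return e+v*(z-e[2])/v[2]
def proj(d,P):
    p=np.array(d["rotation"]).T@(np.array(P)-d["eye"]); u=d["mtx"]@np.array([p[0],-p[1],-p[2]]); return u[1]/u[2],u[0]/u[2]
E
python3 - <<'E'
from h import *
o=get_obs(); print({k:np.round(v,3) for k,v in o.items()}, tcp_to_tips)
for n in("scene","top"):
    d=snap(n,f"pics/{n}0.png"); print(n,d.keys(),d["mtx"],d["eye"],d["rotation"])
    for q,z in (("wheel_hub",.018),("small_wheel_hub",.017),("bearing_top",.022),("gear_top",.016),("save_top",.055),("bare_post",.055),("fitted_a",.044),("save",.05),("cup",.03),("jar",.03)):
        try:
            for x in look_for(n,q)[:3]: print(n,q,round(x["conf"],2),np.round(x["pixel"],1),np.round(onz(d,x["pixel"],z),3))
        except Exception as e: print(q,e)
E
```

```text
{'t': np.float64(0.0), 'q': array([ 1.126,  0.478,  0.022,  1.556, -0.012,  1.109, -0.083]), 'joint_vel': array([ 0.   ,  0.001, -0.   ,  0.   ,  0.001, -0.001, -0.001]), 'joint_torque': array([-1.0000e-03, -5.9646e+01,  1.6080e+00, -2.8120e+01,  1.3000e-02,
        9.0000e-03, -0.0000e+00]), 'eef_pos': array([ 0.223, -0.637,  0.303]), 'tool_rot': array([-0.   ,  0.816, -0.579, -0.001]), 'contact_force': array([-0.071,  0.823,  1.107]), 'torque': array([0.044, 0.014, 0.042]), 'gripper_width': np.float64(1.002)} 0.0726
scene dict_keys(['color', 'mtx', 'eye', 'rotation']) [[394.96749472   0.         327.33188337]
 [  0.         394.96749472 199.77314762]
 [  0.           0.           1.        ]] [ 1.22367251 -0.23326186  0.77231525] [0.73159995 0.34166475 0.2390589  0.53933065]
wheel_hub matmul: Input operand 1 has a mismatch in its core dimension 0, with gufunc signature (n?,k),(k,m?)->(n?,m?) (size 3 is different from 4)
small_wheel_hub matmul: Input operand 1 has a mismatch in its core dimension 0, with gufunc signature (n?,k),(k,m?)->(n?,m?) (size 3 is different from 4)
bearing_to
[... 1896 characters left out ...]
erand 1 has a mismatch in its core dimension 0, with gufunc signature (n?,k),(k,m?)->(n?,m?) (size 3 is different from 4)
bare_post matmul: Input operand 1 has a mismatch in its core dimension 0, with gufunc signature (n?,k),(k,m?)->(n?,m?) (size 3 is different from 4)
fitted_a matmul: Input operand 1 has a mismatch in its core dimension 0, with gufunc signature (n?,k),(k,m?)->(n?,m?) (size 3 is different from 4)
cup matmul: Input operand 1 has a mismatch in its core dimension 0, with gufunc signature (n?,k),(k,m?)->(n?,m?) (size 3 is different from 4)
jar matmul: Input operand 1 has a mismatch in its core dimension 0, with gufunc signature (n?,k),(k,m?)->(n?,m?) (size 3 is different from 4)
```

```bash
sed -i 's/^from station/from scipy.spatial.transform import Rotation as Ro\nfrom station/; s/d=read_camera(n);/d=read_camera(n); q=d.get("rotation"); d["rotation"]=Ro.from_quat(np.roll(q,-1)).as_matrix() if q is not None else None;/' h.py
python3 - <<'E'
from h import *
for n in("scene","top"):
    d=snap(n,f"pics/{n}1.png")
    for q,z in (("wheel_hub",.018),("small_wheel_hub",.017),("bearing_top",.022),("gear_top",.016),("save_top",.055),("bare_post",.055),("fitted_a",.044),("cup",.03),("jar",.03)):
        for x in look_for(n,q)[:3]: print(n,q,round(x["conf"],2),np.round(x["pixel"],1),np.round(onz(d,x["pixel"],z),3))
print(get_obs()["t"])
E
```

```text
scene wheel_hub 0.7 [233.5 310.2] [ 0.511 -0.039  0.018]
scene small_wheel_hub 0.61 [167.4 468.9] [0.368 0.542 0.017]
scene bearing_top 0.82 [260.  402.7] [0.669 0.155 0.022]
scene gear_top 0.65 [262.4 324.7] [ 0.616 -0.031  0.016]
scene bare_post 0.68 [262.9 216.2] [ 0.575 -0.284  0.055]
scene fitted_a 0.79 [263.2 216. ] [ 0.566 -0.286  0.044]
scene cup 0.82 [163.1 465.4] [0.359 0.531 0.03 ]
scene cup 0.68 [256.2 399.2] [0.661 0.148 0.03 ]
scene jar 0.65 [236.8 133.7] [ 0.404 -0.479  0.03 ]
scene jar 0.47 [263.2 216.8] [ 0.554 -0.285  0.03 ]
top wheel_hub 0.57 [200.9 343.6] [ 0.492 -0.029  0.018]
top small_wheel_hub 0.6 [196.4 277.6] [0.511 0.18  0.017]
top bearing_top 0.64 [151.7 282.1] [0.655 0.164 0.022]
top bearing_top 0.56 [184.6 426.4] [ 0.538 -0.291  0.022]
top gear_top 0.51 [161.  344.5] [ 0.622 -0.035  0.016]
top save_top 0.5 [185.8 427.3] [ 0.528 -0.286  0.055]
top save_top 0.45 [203.4 210.2] [0.488 0.382 0.055]
top bare_post 0.88 [187.9 425.7] [ 0.522 -0.281  0.055]
top fitted_a 0.91 [182.6 426.2] [ 0.541 -0.286  0.044]
top cup 0.73 [243.  165.1] [0.371 0.527 0.03 ]
top cup 0.23 [245.1 399.4] [ 0.35  -0.196  0.03 ]
top jar 0.73 [204.9 208.7] [0.487 0.394 0.03 ]
top jar 0.65 [225.6 488.8] [ 0.404 -0.475  0.03 ]
2.1
```

View pics/scene0.png

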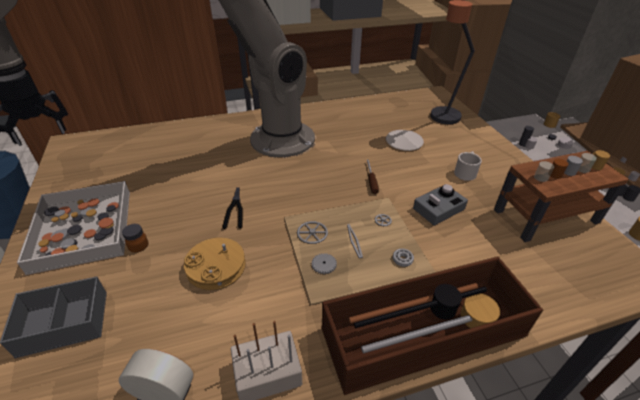

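View pics/top0.png

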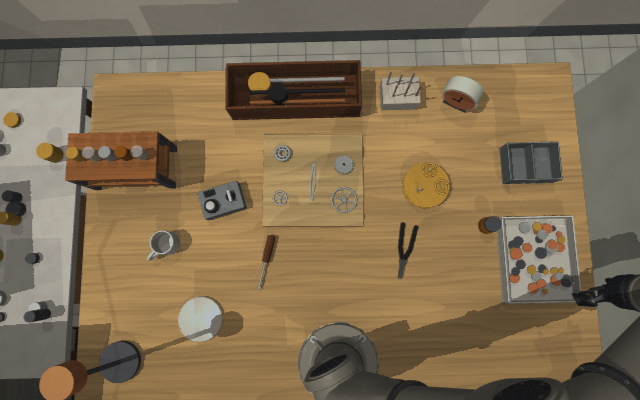

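```bash
python3 - <<'E'
import cv2,numpy as np
s=cv2.imread("pics/scene0.png");t=cv2.imread("pics/top0.png")
R=lambda im,r,c,h,w,f:cv2.resize(im[r:r+h,c:c+w],None,fx=f,fy=f,interpolation=cv2.INTER_CUBIC)
a=np.hstack([R(t,155,320,64,64,6),R(t,155,395,64,64,6)]);b=np.hstack([R(t,170,190,64,64,6),R(s,215,290,64,64,6)])
cv2.imwrite("pics/z1.png",np.hstack([a])) 
cv2.imwrite("pics/z2.png",b)
cv2.imwrite("pics/z3.png",np.hstack([R(s,230,180,64,64,6),R(s,175,410,64,64,6)]))
E
```

```text
(no output)
```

View pics/z1.png

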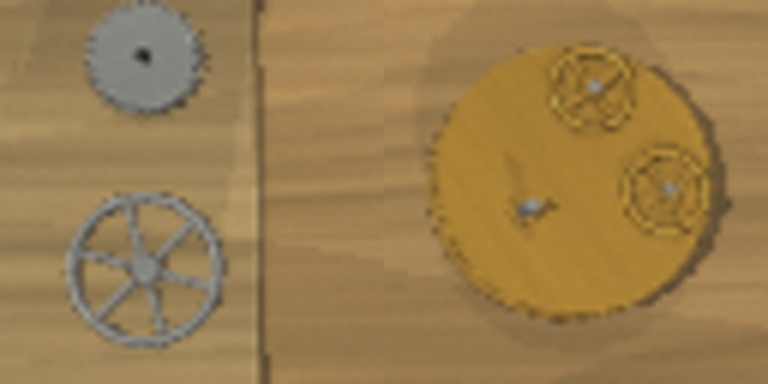

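View pics/z2.png

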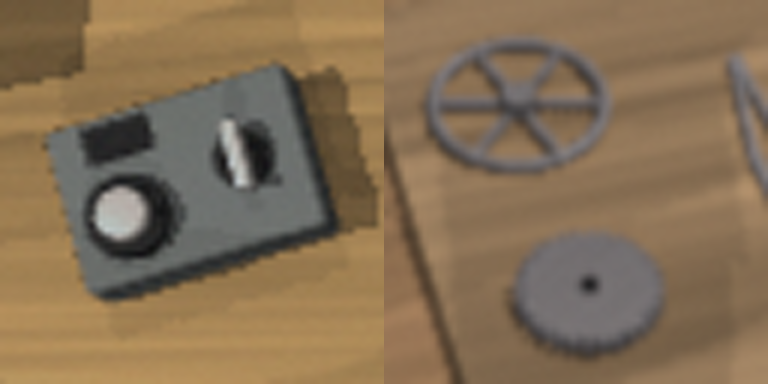

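View pics/z3.png

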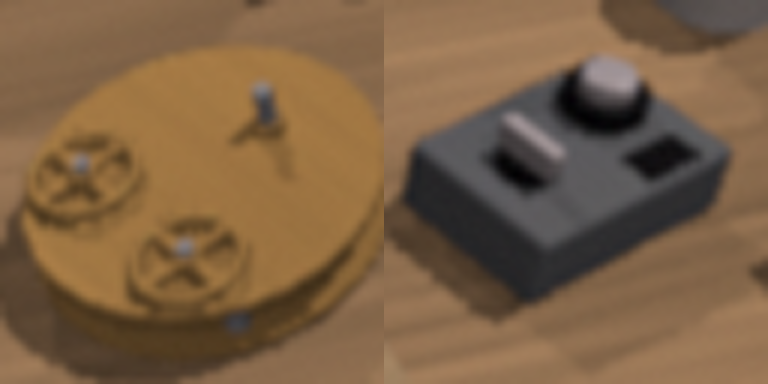

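```bash
python3 - <<'E'
from h import *
T=read_camera("top");S=read_camera("scene")
for d in(T,S): d["rotation"]=Ro.from_quat(np.roll(d["rotation"],-1)).as_matrix()
for n,a,b,z in (("wheel",(199.1,343.9),(230.9,311.8),.018),("post",(188.9,419.8),(244.6,223.3),.055),("button",(205.1,209.9),(187.1,446.9),.055),("selector",(170+150/6,190+233/6),(175+140/6,410+150/6),.061),
 ("fit1",(155+88/6-.4,395+212/6-.4),(230+160/6-.4,180+80/6-.4),.044),("fit2",(155+189/6-.4,395+286/6-.4),(230+248/6-.4,180+183/6-.4),.044),("gear",(155+55/6,320+142/6),(215+284/6,290+205/6),.016)):
    A=[];y=[]
    for d,p in((T,a),(S,b)):
        e,v=ray(d,p);v/=np.linalg.norm(v);M=np.eye(3)-np.outer(v,v);A.append(M);y.append(M@e)
    x=np.linalg.lstsq(np.vstack(A),np.hstack(y),rcond=None)[0]
    print(n,"tri",np.round(x,4),"top",np.round(onz(T,a,z)[:2],4),"scene",np.round(onz(S,b,z)[:2],4))
# board
o=get_obs();print(Ro.from_quat(np.roll(o["tool_rot"],-1)).as_matrix().round(3),o["eef_pos"],o["t"])
E
```

```text
wheel tri [ 0.4988 -0.0305  0.0135] top [ 0.4982 -0.03  ] scene [ 0.5029 -0.0321]
post tri [ 0.5197 -0.2624  0.0531] top [ 0.5193 -0.2624] scene [ 0.5216 -0.262 ]
button tri [0.4822 0.382  0.0585] top [0.4827 0.383 ] scene [0.4785 0.385 ]
selector tri [0.5132 0.3258 0.0545] top [0.5119 0.3238] scene [0.5196 0.3213]
fit1 tri [ 0.5729 -0.3103  0.0843] top [ 0.5827 -0.2996] scene [ 0.5284 -0.3363]
fit2 tri [ 5.391e-01 -3.257e-01 -3.000e-04] top [ 0.5285 -0.3348] scene [ 0.5857 -0.3011]
gear tri [ 0.6124 -0.032   0.0129] top [ 0.6115 -0.0323] scene [ 0.615  -0.0324]
[[ 0.33  -0.944  0.   ]
 [-0.944 -0.33   0.   ]
 [-0.    -0.    -1.   ]] [ 0.22305866 -0.63709496  0.30389267] 2.2
```

Request:
apply_moves(
  moves=[
    [[-0.4, -0.4, 0], [0, 0, 0], -1],
    [[-1, -0.9, 0], [0, 0, 0], -1],
    [[-1.9, -1.8, 0], [0, 0, 0], -1],
    [[-3.1, -2.9, 0], [0, 0, 0], -1],
    [[-4.2, -4.0, 0], [0, 0, 0], -1],
    [[-5.4, -5.2, 0], [0, 0, 0], -1],
    [[-6.6, -6.3, 0], [0, 0, 0], -1],
    [[-7.7, -7.4, 0], [0, 0, 0], -1],
    [[-8.9, -8.5, 0], [0, 0, 0], -1],
    [[-10.0, -9.6, 0], [0, 0, 0], -1],
    [[-11.2, -10.7, 0], [0, 0, 0], -1],
    [[-12.3, -11.8, 0], [0, 0, 0], -1],
    [[-13.5, -12.9, 0], [0, 0, 0], -1],
    [[-14.7, -14.0, 0], [0, 0, 0], -1],
    [[-15.8, -15.1, 0], [0, 0, 0], -1],
    [[-17.0, -16.2, 0], [0, 0, 0], -1],
    [[-17.9, -17.1, 0], [0, 0, 0], -1],
    [[-18.7, -17.8, 0], [0, 0, 0], -1],
    [[-19.1, -18.2, 0], [0, 0, 0], -1],
    [[-19.3, -18.4, 0], [0, 0, 0], -1],
  ],
  force=20,
)

```text
t: 4.7
eef_pos: [0.4975, -0.0289, 0.3039]
tool_rot: [0.0, 0.816, -0.578, 0.0]
contact_force: [0.3, -0.3, 0.2]
gripper_width: -0.001
```

```bash
python3 - <<'E'
from h import *
o=get_obs(); d=snap("wrist","pics/w1.png"); d2=snap("top","pics/t2.png")
Rt=Ro.from_quat(np.roll(o["tool_rot"],-1)).as_matrix(); H=d["hand_eye"]
d["eye"]=o["eef_pos"]+Rt@H[:3,3]; d["rotation"]=Rt@H[:3,:3]
for x in look_for("wrist","wheel_hub"): print(x["conf"],x["pixel"],onz(d,x["pixel"],.018))
print(proj(d,[.4988,-.0305,.018]), o["eef_pos"],d.keys())
np.savez("w1.npz",eye=d["eye"],rotation=d["rotation"],mtx=d["mtx"])
E
```

```text
0.7 [175.5, 318.6] [ 0.50106574 -0.0307561   0.018     ]
0.47 [5.3, 202.1] [0.63972739 0.15615204 0.018     ]
(np.float64(177.0424438389052), np.float64(317.84167463963587)) [ 0.4974922  -0.02893819  0.30394213] dict_keys(['color', 'mtx', 'hand_eye', 'rotation', 'eye'])
```

View pics/w1.png

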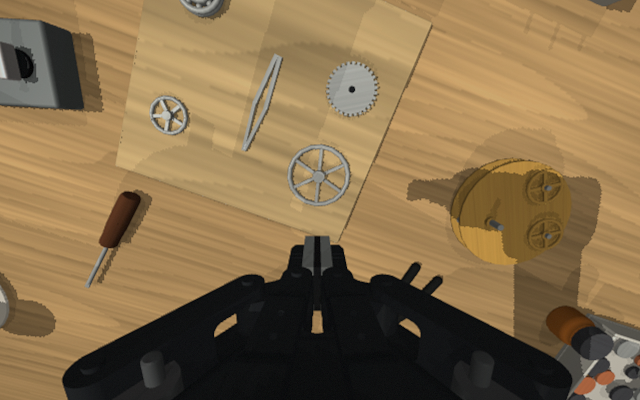

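Request:
apply_moves(
  moves=[
    [[0, 0, 0.3], [0, 0, 0], -1],
    [[0.1, -0.1, 0.9], [0, 0, 0], -1],
    [[0.1, -0.1, 1.7], [0, 0, 0], -1],
    [[0.1, -0.1, 2.6], [0, 0, 0], -1],
    [[0.1, -0.1, 3.5], [0, 0, 0], -1],
    [[0.1, -0.1, 4.4], [0, 0, 0], -1],
    [[0.1, -0.1, 5.3], [0, 0, 0], -1],
    [[0.1, -0.1, 6.1], [0, 0, 0], -1],
    [[0.1, -0.1, 6.8], [0, 0, 0], -1],
    [[0.1, -0.1, 7.2], [0, 0, 0], -1],
    [[0.1, -0.1, 7.5], [0, 0, 0], -1],
    [[0.1, -0.1, 7.6], [0, 0, 0], -1],
    [[0.1, -0.1, 7.6], [0, 0, 0], -1],
    [[0.1, -0.1, 7.6], [0, 0, 0], -1],
    [[0.1, -0.1, 7.6], [0, 0, 0], -1],
    [[0.1, -0.1, 7.6], [0, 0, 0], -1],
    [[0.1, -0.1, 7.6], [0, 0, 0], -1],
    [[0.1, -0.1, 7.6], [0, 0, 0], -1],
    [[0.1, -0.1, 7.6], [0, 0, 0], -1],
    [[0.1, -0.1, 7.6], [0, 0, 0], -1],
  ],
)

```text
t: 7.35
eef_pos: [0.501, -0.0312, 0.1139]
tool_rot: [0.0, 0.816, -0.579, -0.0]
contact_force: [-0.4, 0.5, -0.2]
gripper_width: -0.002
```

```bash
python3 - <<'E'
from h import *
snap("scene","pics/s3.png"); print(get_obs()["eef_pos"])
a=cv2.imread("pics/s3.png"); cv2.imwrite("pics/s3z.png",cv2.resize(a[170:300,240:400],None,fx=4,fy=4,interpolation=2))
f=np.load("w1.npz"); d={k:f[k] for k in f}
print(proj(d,[.5197,-.2624,.055]),proj(d,[.4822,.382,.055]))
w=cv2.imread("pics/w1.png"); cv2.imwrite("pics/w1z.png",cv2.resize(w[150:280,440:600],None,fx=4,fy=4,interpolation=2))
E
```

```text
[ 0.50098518 -0.03121981  0.11389482]
(np.float64(228.05265967164405), np.float64(499.65827912852694)) (np.float64(71.68557697725241), np.float64(-53.74063114597438))
```

View pics/s3z.png

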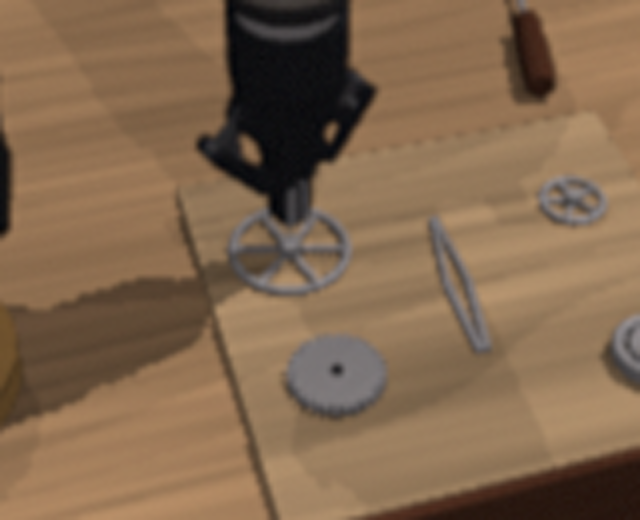

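View pics/w1z.png

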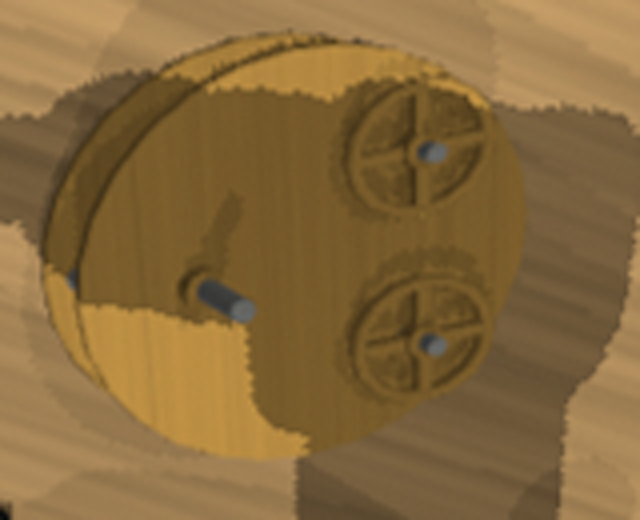

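Request:
apply_moves(
  moves=[
    [[0, 0, 0], [0, 0, 0], -1],
    [[0, 0, 0], [0, 0, 0], -1],
    [[0, 0, 0], [0, 0, 0], -1],
    [[0, 0, 0], [0, 0, 0], -1],
    [[0, 0, 0], [0, 0, 0], -1],
    [[0, 0, 0], [0, 0, 0], -1],
    [[0, 0, 0], [0, 0, 0], -1],
    [[0, 0, 0], [0, 0, 0], -1],
    [[0, 0, 0], [0, 0, 0], -1],
    [[0, 0, 0], [0, 0, 0], -1],
    [[0, 0, -0.4], [0, 0, 0], -1],
    [[0, 0, -1.2], [0, 0, 0], -1],
    [[0, 0, -2.2], [0, 0, 0], -1],
    [[0, 0, -3.2], [0, 0, 0], -1],
    [[0, 0, -4.2], [0, 0, 0], -1],
    [[0, 0, -5.2], [0, 0, 0], -1],
    [[0, 0, -6.2], [0, 0, 0], -1],
    [[0, 0, -7.0], [0, 0, 0], -1],
    [[0, 0, -7.4], [0, 0, 0], -1],
    [[0, 0, -7.6], [0, 0, 0], -1],
  ],
)

```text
t: 9.9
eef_pos: [0.5009, -0.0312, 0.3044]
tool_rot: [-0.0, 0.816, -0.579, 0.0]
contact_force: [0.1, 0.3, -0.1]
gripper_width: -0.001
```

Request:
apply_moves(
  moves=[
    [[0.4, 0.1, 0], [0, 0, 0], -1],
    [[1.2, 0.3, 0], [0, 0, 0], -1],
    [[2.4, 0.6, 0], [0, 0, 0], -1],
    [[3.8, 1.0, 0], [0, 0, 0], -1],
    [[5.2, 1.3, 0], [0, 0, 0], -1],
    [[6.6, 1.7, 0], [0, 0, 0], -1],
    [[7.8, 2.0, 0], [0, 0, 0], -1],
    [[8.6, 2.2, 0], [0, 0, 0], -1],
    [[9.0, 2.3, 0], [0, 0, 0], -1],
    [[9.0, 2.3, 0.1], [0, 0, 0], -1],
    [[9.0, 2.3, 0.6], [0, 0, 0], -1],
    [[9.0, 2.3, 1.4], [0, 0, 0], -1],
    [[9.0, 2.3, 2.3], [0, 0, 0], -1],
    [[9.0, 2.3, 3.2], [0, 0, 0], -1],
    [[9.0, 2.3, 4.1], [0, 0, 0], -1],
    [[9.0, 2.3, 4.9], [0, 0, 0], -1],
    [[9.0, 2.3, 5.5], [0, 0, 0], -1],
    [[9.0, 2.3, 5.9], [0, 0, 0], -1],
    [[9.0, 2.3, 6.1], [0, 0, 0], -1],
    [[9.0, 2.3, 6.2], [0, 0, 0], -1],
  ],
)

```text
t: 12.4
eef_pos: [0.5213, -0.2626, 0.149]
tool_rot: [-0.0, 0.816, -0.579, 0.0]
contact_force: [-0.8, 0.0, -0.0]
gripper_width: -0.002
```

```bash
python3 - <<'E'
from h import *
snap("scene","pics/s4.png"); print(get_obs()["eef_pos"])
a=cv2.imread("pics/s4.png"); cv2.imwrite("pics/s4z.png",cv2.resize(a[170:300,150:310],None,fx=4,fy=4,interpolation=2))
E
```

```text
[ 0.52118035 -0.26263743  0.1488631 ]
```

View pics/s4z.png

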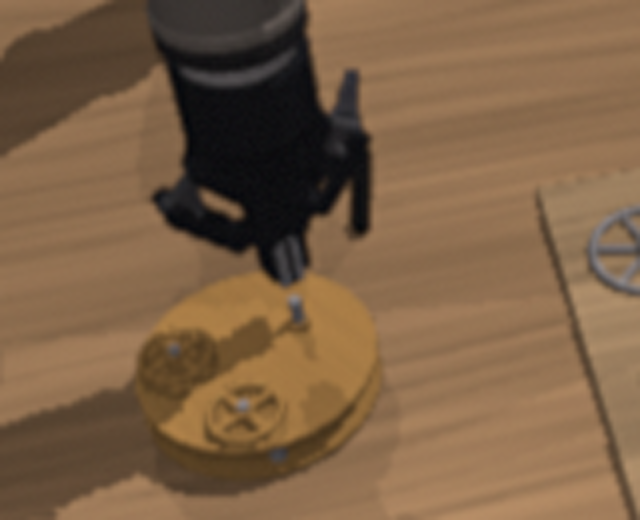

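The fingertips stand just above the bare post's top, with a visible gap (tips at about (275,287) in the crop, post top at (300,295)). I dwell there for over 2 s.

Request:
apply_moves(
  moves=[
    [[0, 0, 0], [0, 0, 0], -1],
    [[0, 0, 0], [0, 0, 0], -1],
    [[0, 0, 0], [0, 0, 0], -1],
    [[0, 0, 0], [0, 0, 0], -1],
    [[0, 0, 0], [0, 0, 0], -1],
    [[0, 0, 0], [0, 0, 0], -1],
    [[0, 0, 0], [0, 0, 0], -1],
    [[0, 0, 0], [0, 0, 0], -1],
    [[0, 0, 0], [0, 0, 0], -1],
    [[0, 0, 0], [0, 0, 0], -1],
    [[0, 0, 0], [0, 0, 0], -1],
    [[0, 0, 0], [0, 0, 0], -1],
    [[0, 0, 0], [0, 0, 0], -1],
    [[0, 0, 0], [0, 0, 0], -1],
    [[0, 0, 0], [0, 0, 0], -1],
    [[0, 0, 0], [0, 0, 0], -1],
    [[0, 0, 0], [0, 0, 0], -1],
    [[0, 0, 0], [0, 0, 0], -1],
    [[0, 0, 0], [0, 0, 0], -1],
    [[0, 0, 0], [0, 0, 0], -1],
  ],
)

```text
t: 14.95
eef_pos: [0.521, -0.2626, 0.1489]
tool_rot: [0.0, 0.816, -0.579, -0.0]
contact_force: [-0.2, -0.8, 0.5]
gripper_width: -0.001
```

Request:
apply_moves(
  moves=[
    [[0, 0, -0.3], [0, 0, 0], -1],
    [[0, 0, -0.9], [0, 0, 0], -1],
    [[0, 0, -1.8], [0, 0, 0], -1],
    [[0, 0, -2.8], [0, 0, 0], -1],
    [[0, 0, -3.8], [0, 0, 0], -1],
    [[0, 0, -4.8], [0, 0, 0], -1],
    [[0, 0, -5.6], [0, 0, 0], -1],
    [[0, 0, -6.2], [0, 0, 0], -1],
    [[0, 0, -6.5], [0, 0, 0], -1],
    [[0, 0, -6.6], [0, 0, 0], -1],
  ],
)

```text
t: 16.2
eef_pos: [0.521, -0.2626, 0.3141]
tool_rot: [-0.0, 0.816, -0.579, 0.0]
contact_force: [-0.5, 1.0, -0.1]
gripper_width: -0.001
```

Request:
apply_moves(
  moves=[
    [[-0.5, -0.1, 0], [0, 0, 0], -1],
    [[-1.2, -0.4, 0], [0, 0, 0], -1],
    [[-2.5, -0.7, 0], [0, 0, 0], -1],
    [[-4.0, -1.1, 0], [0, 0, 0], -1],
    [[-5.5, -1.6, 0], [0, 0, 0], -1],
    [[-7.0, -2.0, 0], [0, 0, 0], -1],
    [[-8.5, -2.4, 0], [0, 0, 0], -1],
    [[-10.0, -2.8, 0], [0, 0, 0], -1],
    [[-11.5, -3.3, 0], [0, 0, 0], -1],
    [[-13.0, -3.7, 0], [0, 0, 0], -1],
    [[-14.5, -4.1, 0], [0, 0, 0], -1],
    [[-16.0, -4.5, 0], [0, 0, 0], -1],
    [[-17.5, -5.0, 0], [0, 0, 0], -1],
    [[-19.0, -5.4, 0], [0, 0, 0], -1],
    [[-20.5, -5.8, 0], [0, 0, 0], -1],
    [[-22.0, -6.2, 0], [0, 0, 0], -1],
    [[-23.3, -6.6, 0], [0, 0, 0], -1],
    [[-24.2, -6.9, 0], [0, 0, 0], -1],
    [[-24.7, -7.0, 0], [0, 0, 0], -1],
    [[-24.9, -7.05, 0], [0, 0, 0], -1],
  ],
)

```text
t: 18.7
eef_pos: [0.4814, 0.3834, 0.3137]
tool_rot: [0.0, 0.816, -0.578, 0.0]
contact_force: [0.1, -0.4, 0.2]
gripper_width: 0.003
```

```bash
python3 - <<'E'
from h import *
o=get_obs(); d=snap("wrist","pics/w5.png")
Rt=Ro.from_quat(np.roll(o["tool_rot"],-1)).as_matrix(); H=d["hand_eye"]
d["eye"]=o["eef_pos"]+Rt@H[:3,3]; d["rotation"]=Rt@H[:3,:3]
for x in look_for("wrist","save_top"): print(x["conf"],x["pixel"],onz(d,x["pixel"],.055))
print(proj(d,[.4822,.382,.055]), o["eef_pos"],o["q"].round(2))
np.savez("w5.npz",eye=d["eye"],rotation=d["rotation"],mtx=d["mtx"])
E
```

```text
0.59 [178.9, 316.4] [0.48491409 0.38460663 0.055     ]
(np.float64(181.66088324839643), np.float64(317.6844364701312)) [0.48138567 0.38342011 0.31368433] [-0.36  0.43 -0.55  1.66  0.24  1.12 -2.21]
```

View pics/w5.png

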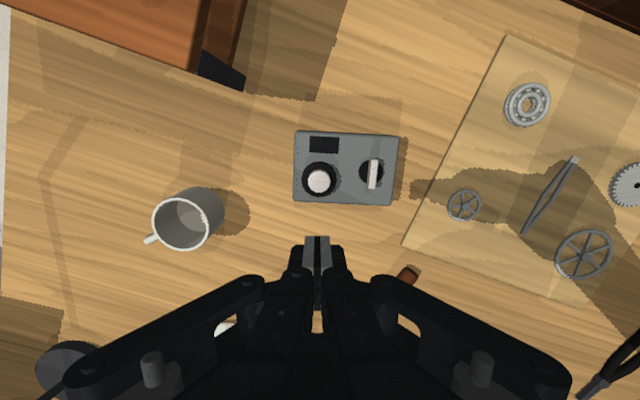

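Request:
apply_moves(
  moves=[
    [[0, 0, 0.3], [0, 0, 0], -1],
    [[0, -0.05, 0.9], [0, 0, 0], -1],
    [[0, -0.05, 1.8], [0, 0, 0], -1],
    [[0, -0.05, 2.8], [0, 0, 0], -1],
    [[0, -0.05, 3.8], [0, 0, 0], -1],
    [[0, -0.05, 4.7], [0, 0, 0], -1],
    [[0, -0.05, 5.5], [0, 0, 0], -1],
    [[0, -0.05, 6.0], [0, 0, 0], -1],
    [[0, -0.05, 6.3], [0, 0, 0], -1],
    [[0, -0.05, 6.5], [0, 0, 0], -1],
    [[0, -0.05, 6.5], [0, 0, 0], -1],
  ],
)

```text
t: 20.18
eef_pos: [0.483, 0.3837, 0.1515]
tool_rot: [-0.0, 0.816, -0.579, 0.0]
contact_force: [0.8, -0.4, -0.8]
gripper_width: 0.002
```

```bash
python3 - <<'E'
from h import *
d=snap("scene","pics/s6.png"); o=get_obs(); print(o["eef_pos"],o["contact_force"],o["t"])
a=cv2.imread("pics/s6.png"); cv2.imwrite("pics/s6z.png",cv2.resize(a[120:240,380:520],None,fx=5,fy=5,interpolation=2))
E
```

```text
[0.48306253 0.38380587 0.15179408] [ 0.00835223 -0.08761645  0.38244611] 20.225
```

View pics/s6z.png

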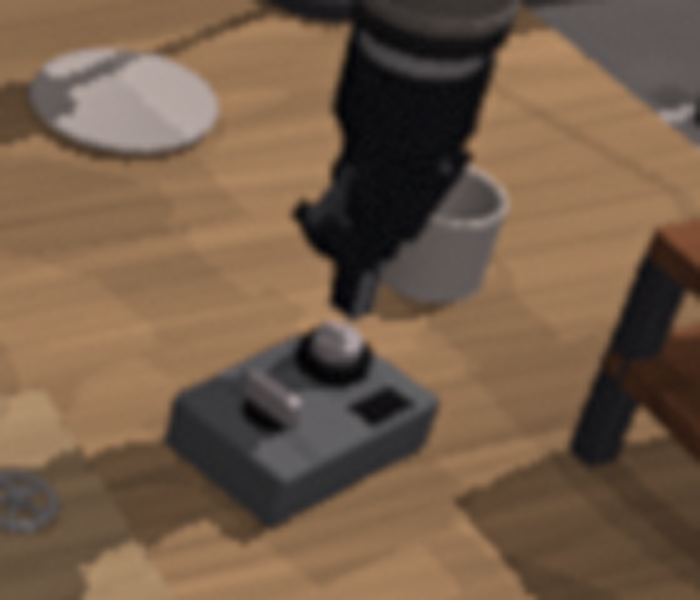

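Request:
apply_moves(
  moves=[
    [[0, 0, 0.15], [0, 0, 0], -1],
    [[0, 0, 0.3], [0, 0, 0], -1],
    [[0, 0, 0.4], [0, 0, 0], -1],
    [[0, 0, 0.5], [0, 0, 0], -1],
    [[0, 0, 0.6], [0, 0, 0], -1],
    [[0, 0, 0.65], [0, 0, 0], -1],
    [[0, 0, 0.65], [0, 0, 0], -1],
    [[0, 0, 0.65], [0, 0, 0], -1],
  ],
)

```text
t: 21.22
eef_pos: [0.4829, 0.3837, 0.1352]
tool_rot: [-0.0, 0.816, -0.579, 0.0]
contact_force: [-0.0, 0.4, 0.4]
gripper_width: -0.003
```

Request:
apply_moves(
  moves=[
    [[0, 0, 0.04], [0, 0, 0], -1],
    [[0, 0, 0.08], [0, 0, 0], -1],
    [[0, 0, 0.12], [0, 0, 0], -1],
    [[0, 0, 0.12], [0, 0, 0], -1],
  ],
)

```text
t: 21.72
eef_pos: [0.483, 0.3837, 0.1323]
tool_rot: [-0.0, 0.816, -0.579, 0.0]
contact_force: [-0.5, -0.2, 3.0]
gripper_width: 0.0
```

Request:
apply_moves(
  moves=[
    [[0, 0, 0.04], [0, 0, 0], -1],
    [[0, 0, 0.08], [0, 0, 0], -1],
    [[0, 0, 0.08], [0, 0, 0], -1],
  ],
)

```text
t: 22.1
eef_pos: [0.483, 0.3837, 0.1302]
tool_rot: [-0.0, 0.816, -0.579, 0.0]
contact_force: [1.0, -0.4, 5.3]
gripper_width: 0.0
```

Request:
apply_moves(
  moves=[
    [[0, 0, 0.04], [0, 0, 0], -1],
    [[0, 0, 0.08], [0, 0, 0], -1],
    [[0, 0, 0.08], [0, 0, 0], -1],
  ],
)

```text
t: 22.48
eef_pos: [0.483, 0.3837, 0.1287]
tool_rot: [-0.0, 0.816, -0.579, 0.0]
contact_force: [-1.5, -1.3, 7.4]
gripper_width: -0.0
```

Request:
apply_moves(
  moves=[
    [[0, 0, 0.04], [0, 0, 0], -1],
    [[0, 0, 0.04], [0, 0, 0], -1],
  ],
)

```text
t: 22.72
eef_pos: [0.483, 0.3838, 0.1286]
tool_rot: [-0.0, 0.816, -0.579, 0.0]
contact_force: [-2.8, -3.7, 15.1]
gripper_width: 0.001
```

Request:
apply_moves(
  moves=[
    [[0, 0, -0.1], [0, 0, 0], -1],
    [[0, 0, -0.2], [0, 0, 0], -1],
    [[0, 0, -0.4], [0, 0, 0], -1],
    [[0, 0, -0.7], [0, 0, 0], -1],
    [[0, 0, -1.2], [0, 0, 0], -1],
    [[0, 0, -2.0], [0, 0, 0], -1],
    [[0, 0, -3.0], [0, 0, 0], -1],
    [[0, 0, -4.0], [0, 0, 0], -1],
    [[0, 0, -5.0], [0, 0, 0], -1],
    [[0, 0, -5.7], [0, 0, 0], -1],
    [[0, 0, -6.0], [0, 0, 0], -1],
    [[0, 0, -6.0], [0, 0, 0], -1],
    [[0, 0, -6.0], [0, 0, 0], -1],
    [[0, 0, -6.0], [0, 0, 0], -1],
  ],
)

```text
t: 24.48
eef_pos: [0.4827, 0.3833, 0.2762]
tool_rot: [0.001, 0.816, -0.579, -0.0]
contact_force: [0.4, 0.5, 0.4]
gripper_width: 0.004
```

```bash
python3 - <<'E'
from h import *
d=snap("scene","pics/s7.png"); o=get_obs(); print(o["eef_pos"],o["contact_force"],o["t"])
a=cv2.imread("pics/s7.png"); b=cv2.imread("pics/scene0.png")
c=lambda im:cv2.resize(im[150:290,180:500],None,fx=2.4,fy=2,interpolation=2)
cv2.imwrite("pics/s7z.png",np.vstack([c(a),c(b)]))
E
```

```text
[0.48266964 0.38342682 0.27636025] [-0.06835858 -0.52332338 -0.22075883] 24.525
```

View pics/s7z.png

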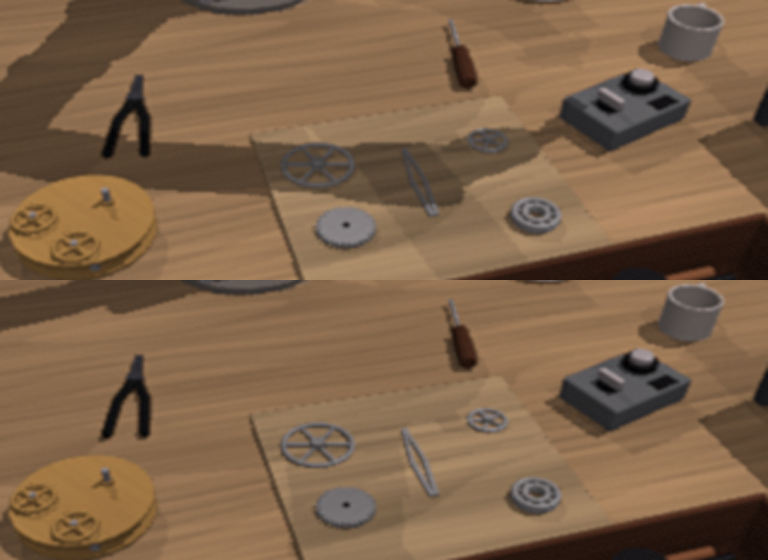

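The before and after views match: every part is in its place, the button at (640,78) is up again, and the arm is clear.

```bash
python3 -c "
from station import *
print(hand_in())"
```

```text
the job is handed in; nothing more can be done
None
```

The clip sequence is done and handed in at about 24.5 s of the 56 s allowed. No verdict is reported at hand-in.

- **Larger wheel:** I held the closed fingertips about 23 mm above its hub for over 2 s. The top, scene and wrist cameras agreed on the hub's position to within 2–5 mm.
- **Bare post:** I held them about 21 mm above its top for over 2.5 s. The wrist camera view matched the computed position to about 1 pixel.
- **Push button:** I pressed it in small steps until it stopped moving, with a peak reading of about 15 N against the 25 N limit. I then let it come back up. The button's travel can't be read directly, so I judged "fully down" from the hard stop and the jump in force.
- **Travel:** Between targets the fingertips stayed at about 0.23 m, well above everything.

In the last check, the scene picture matched the starting one: the parts in view had not moved and the button was up. The amber jar was outside that cropped comparison, but the arm did not go low near it. The contact force was near zero, with the gripper about 15 cm above the button. No check failed.

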